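# Weigh a tablet canister and lock it into the dispenser

### The arm

A 6-joint arm with a two-finger parallel gripper is mounted at the origin on the work surface. World frame = base frame: x ahead of the robot, y to its left, z up, the work surface at z = 0. Lengths are in m, angles in degrees, forces in N, time in s.
With the tool pointing down it reaches from about 0.4 to 0.825 m from the base axis. Payload 7 kg.
Tool frame: the origin (TCP) lies midway between the tips of the shut fingers; the grasp point (between the pads) lies 19 mm behind it (r.grip_point_offset is the z of the grasp point in the tool frame, in m); z points along the fingers, y is the line along which they close (so a half turn about z gives the same grasp; the last joint's range is limited). The gripper opens to 88 mm and grips with 3 to 60 N. Pads are 19 mm wide; open, the fingers measure 130 mm over their backs; the gripper's body (78 mm by 193 mm) begins 47 mm behind the grasp point.
Start: joints at [84.288, 20.546, 0.682, 0, -70.136, -16.507], TCP at [0.255, 0.625, 0.227] pointing down, gripper open.
Joint ranges: [-176.03, 176.03], [-82.01, 121.73], [-58.28, 71.71], [-173.87, 95.51], [-174.79, -0.11], [-173.66, 173.66]. Speed limits (degrees/s): [136.94, 136.94, 172.46, 180, 180, 180].

### API

Orientations are given as [roll, pitch, yaw] about the fixed x, y, z axes, in that order (R = Rz(yaw) Ry(pitch) Rx(roll)).
In Python, from plant import r, viewer, recognise, outline_of, pinpoint gives the robot as it stands.
- The arm moves only by the tool move_arm, never from a script. Its argument "targets" is a list of rows, each a list of 2 entries, a list of its own where there are three numbers: the shift along the tool's x, y, z in cm, then the turn, a rotation vector about the tool's x, y, z in rad. A call has 1 to 5 rows; each row is the pose to reach, as a shift and turn from the pose commanded when the call began, along the tool's axes at that moment; what a row does not reach only later rows make up. A row lasts 1/8 s, in which the tool goes at most 62.5 mm and 10.7 degrees, less where a joint would pass 70% of its speed; a pose out of reach is approached as far as the arm can. A call with a gripper value outside its range is refused whole. "jaw" is the finger opening in cm, from 0 to 8.76, set as the call begins (left out, the last holds). The fingers move at their own pace and stop on an object; "squeeze" is the grip in N (left out, the last holds). Time passes only in rows, so rows that repeat a pose let the fingers close. It gives the time, the measured TCP pose, the force, the opening and the grip force at its end, in the units of the state.
- r.get_state(): the state, without advancing time (a new reading comes with each control period).
- viewer.capture(name): name is "scene" or "top"; returns a dict with "image" (480x640x3 uint8, blue, green, red), "intrinsics" (3x3 intrinsics, pixels), "D" ([k1, k2, p1, p2, k3] as OpenCV has them; the pictures are not rectified), "camera_from_world" (4x4, takes a point from world to camera coordinates). Camera axes: x right, y up, looking along -z (the intrinsics and any distortion apply to the point x, -y, -z); pixel columns grow to the right and rows downward; lengths in m; the calibration is good to about 2 mm. A picture is of the moment at which its call begins. There is no depth.
- r.close_job(): hands the job in; it is judged then, once.
Trained networks look in the newest picture that a camera, given by its name, has taken for a name from the list of things; names that differ only in an ending like _2 or _b are one class to them, and where a whole thing is asked for, a point or a joint stands for the part that bears it (a point fixed in the world has none). Each returns a list of dicts, best first, with "score" (0 to 1); they miss things now and then, are a little off and sometimes report something else, mostly with a low value. They report only what shows in the picture. A call takes as long as a camera call. They do not tell look-alikes from the thing itself.
- recognise(label, camera): "box" ([left, top, right, bottom] in pixels, round what is visible of it).
- outline_of(label, camera): "mask" (480x640 bool, what is visible of it) and "box" ([left, top, right, bottom] in pixels, round what is visible of it).
- pinpoint(label, camera): "location" ([row, column] in pixels: a listed point, or the origin of a listed thing).
The state is a dict: "time_s": time; "joints": joint angles; "qd": joint speeds; "joint_torque": joint torques, N m; "tcp_pos": TCP position; "eef_rot": TCP orientation; "contact_force": force on the tool from outside, world axes, zero at the start; "moment": the same for the moment, N m; "gripper_width": finger opening in m; "gripper_force": force on a finger pad.
Only numpy, scipy, OpenCV 4.12 (cv2) and the standard library are available. Lean on these libraries where they do the work, as an engineer would, in place of code of your own. Each camera call takes 0.05 s, during which the arm holds its last target. There are 200 camera calls.

### The job

Take the canister with the green top out of its sloped cradle, stand it upright on the steel pan of the scale and let go of it there for a moment so that its weight can be read. Then take it up again, set its foot into the dispenser's socket with the lugs in the yellow-marked notches, push it down against the spring and turn it clockwise, about a quarter turn, until the lugs lie at the green marks; let go and leave it locked. Leave the orange canister in its cradle and do not disturb the bottles, boxes and cup on the counter.

Things in the scene. Friction and masses are not known exactly. Their poses are not given: they have to be found in the camera images.
- green_canister: Tablet canister with green top, about 0.22 kg, 115 mm tall along its z axis (up when standing). Origin: centre of the underside of its foot. Foot: round spigot, z = 0 to 20 mm. Body: 54 x 54 mm square, z = 20 to 90 mm, grey, green on top. It starts reclining: z points 40 degrees above level, away from the robot (foot near the robot); x is level, y points up and towards the robot.
- green_canister_foot (a point): Centre of the underside of the green canister's foot; axes as the canister's. White spigot of radius 20 mm (17 mm at its chamfered bottom), 20 mm tall, with two bayonet lugs along +x and -x: reaching 26 mm from the axis, 10 mm wide in y, 6 mm tall from the underside. The foot is the same after a half turn about z.
- green_canister_grip (a point): Middle of the green canister's grip bar, on its axis, 102.5 mm above the foot's underside; axes as the canister's. The bar is 46 mm along x (so it lies above the lugs), 24 mm along y and 25 mm tall (90 to 115 mm above the foot's underside).
- orange_canister: The same canister with an orange top, in the other cradle in the same way: to be left alone. Origin and axes as for the green one.
- cradle_a: Black sloped cradle holding the green canister; fixed. Base 150 mm (x) x 84 mm (y); origin at the centre of its underside, x away from the robot at yaw 0. The bed rises at 40 degrees towards +x; the foot stop stands 32 mm out from the bed; side cheeks stand 8 mm above the bed, 3 mm from the body. The canister's origin is 72 mm to the -x side and 35 mm above the counter.
- cradle_b: The same cradle, holding the orange canister; fixed.
- scale: White check scale, 150 mm (x) x 130 mm (y), fixed; origin at the centre of its underside. The pan is off centre, see scale_pan.
- scale_pan (a point): Centre of the top face of the scale's steel pan, 110 x 110 mm, 30 mm above the counter, level. Axes as the scale's. The pan does not give.
- dispenser: White tablet dispenser, y from -75 to 75 mm, x from -75 to +120 mm, fixed; origin under the socket's axis at counter height. Deck 54 mm high; console 95 mm high at x from 75 to 120 mm. Yellow marks show the entry notches, green marks where the lugs lie when locked: along the dispenser's x axis, both ways.
- notch (a point): Mouth of one of the two opposite entry notches (17 mm wide), 25 mm from the socket's axis, at 80 degrees counter-clockwise (seen from above) from the dispenser's x axis. The canister goes in with its x axis along the notches, either way round, and is then turned 80 degrees clockwise to a firm stop, its x axis then along the dispenser's x axis.
- socket (a point): Centre of the socket's mouth, 56 mm above the counter, top of the steel lips; axes as the dispenser's. Bore radius 21.5 mm, lips 8 mm thick. Unpushed, a canister's foot stands 7 to 9 mm below this point and cannot turn; pushed 14.5 to 17 mm below, the lugs pass under the lips. Turned to the stop and let go, it springs up into a detent: foot 11 mm below this point.
- seat_plunger (a joint): Spring plunger in the socket, m pressed down: 0 free, 0.010 at its bottom. Spring force about 3 N at 0, 12 N at 0.010. The lugs clear the lips from 0.0075; about 0.004 when a canister is locked.
- white_bottle: White bottle with blue cap, radius 28 mm, 170 mm tall, standing; bystander. Origin: centre of its underside.
- amber_bottle: Amber bottle, radius 30 mm, 150 mm tall, standing; bystander. Origin: centre of its underside.
- blue_bottle: Blue bottle, radius 26 mm, 130 mm tall, standing; bystander. Origin: centre of its underside.
- red_carton: White and red carton, 40 x 70 mm, 90 mm tall; bystander. Origin: centre of its underside.
- teal_carton: White and blue carton, 50 x 80 mm, 40 mm tall; bystander. Origin: centre of its underside.
- pill_cup: White pill cup, radius 25 mm, 45 mm tall; bystander. Origin: centre of its underside.
- amber_jar: Small amber jar, radius 24 mm, 70 mm tall; bystander. Origin: centre of its underside.
Mind the look-alikes: they are no part of the job. Of the things shaped like the scale, the white one is meant.

How it is judged:
By the outcome, as a careful person would: the job done as asked, in the order asked, and still so for the second after the job is handed in, with the robot touching nothing.
It also fails if it takes over 61 s, if anything falls off the work surface, if the arm or the gripper's body presses on something with over 40 N, if the wrist force passes 120 N, or if a joint passes its speed limit or range.

## Working session

There is one attempt and no reset: what is moved stays moved. The work goes in short steps, Python scripts to look and compute and a tool call to move; the robot and the scene stay as the last step left them, time stands still between calls to the robot, and variables do not carry over. Pictures are saved under pics/ and viewed, at most 12 in all, crops included, and the job is handed in when it is done.

Besides the shell and the picture viewer there is one more tool, called after "Request:" as name(argument=value, ...) on one line, values as JSON. move_arm: Moves the arm, as the interface text tells. Its arguments: {"type":"object","properties":{"targets":{"type":"array","items":{"type":"array"}},"jaw":{"type":"number"},"squeeze":{"type":"number"}},"required":["targets"]}

```bash
ls; mkdir -p pics
cat > h.py <<'E'
import numpy as np, cv2
from scipy.spatial.transform import Rotation as R
from plant import r, viewer, recognise, outline_of, pinpoint
def ray(c,rc):
    K=np.array(c['intrinsics']);D=np.array(c['D'],float);T=np.array(c['camera_from_world'])
    p=cv2.undistortPoints(np.array([[[rc[1],rc[0]]]],float),K,D)[0,0]
    d=T[:3,:3].T@np.array([p[0],-p[1],-1.]);o=-T[:3,:3].T@T[:3,3]
    return o,d/np.linalg.norm(d)
def atz(c,rc,z):
    o,d=ray(c,rc);return o+d*(z-o[2])/d[2]
def proj(c,P):
    K=np.array(c['intrinsics']);D=np.array(c['D'],float);T=np.array(c['camera_from_world'])
    P=np.atleast_2d(P);q=(T[:3,:3]@P.T).T+T[:3,3];q=q*[1,-1,-1]
    return cv2.projectPoints(q,np.zeros(3),np.zeros(3),K,D)[0][:,0]
E
python3 - <<'E'
from h import *
C={}
for n in('scene','top'):
    C[n]=viewer.capture(n);cv2.imwrite(f'pics/{n}0.png',C[n]['image'])
Z=dict(green_canister=.035,green_canister_grip=.12,orange_canister=.035,cradle_a=0,scale=0,scale_pan=.03,dispenser=0,notch=.056,socket=.056)
for l,z in Z.items():
    for n in C:
        for d in pinpoint(l,n)[:4]:
            print(l,n,round(d['score'],2),np.round(d['location'],1),np.round(atz(C[n],d['location'],z),3))
print(r.get_state()); print(r.grip_point_offset)
for n in C: print(n,ray(C[n],(240,320)))
E
```

```text
pics
green_canister scene 0.57 [349. 133.] [ 0.397 -0.375  0.035]
green_canister scene 0.22 [232. 316.] [0.418 0.143 0.035]
green_canister top 0.6 [268.7 493.9] [ 0.393 -0.382  0.035]
green_canister_grip scene 0.81 [338.5 161.2] [ 0.488 -0.351  0.12 ]
green_canister_grip top 0.58 [244.9 486.8] [ 0.456 -0.341  0.12 ]
green_canister_grip top 0.36 [269.4 492.5] [ 0.391 -0.355  0.12 ]
orange_canister scene 0.38 [195.2 380. ] [0.44  0.376 0.035]
orange_canister top 0.86 [244.5 322.2] [0.471 0.097 0.035]
orange_canister top 0.24 [274.5 297.7] [0.389 0.167 0.035]
cradle_a scene 0.94 [271.2 351.9] [0.552 0.121 0.   ]
cradle_a scene 0.79 [366.7 170.2] [ 0.461 -0.338  0.   ]
cradle_a top 0.71 [220.7 316.2] [0.541 0.114 0.   ]
cradle_a top 0.66 [248.1 479.2] [ 0.454 -0.351  0.   ]
scale scene 0.84 [293.8 151.9] [ 0.26  -0.243  0.   ]
scale scene 0.69 [329.4 289.5] [ 0.569 -0.107  0.   ]
scale scene 0.23 [198.  440.2] [0.546 0.521 0.   ]
scale top 0.93 [326.  442.8] [ 0.235 -0.24   0.   ]
scale top 0.61 [247.7 232.5] [0.469 0.354 0.   ]
scale_pan scene 0.91 [320.9 295.2] [ 0.581 -0.1    0.03 ]
s
[... 789 characters left out ...]
-0.05148364,  0.00801552,
       -0.03881858]), 'joint_torque': array([ 1.16465366e-03, -5.82387078e+01,  2.93304080e+01,  7.00245783e+00,
        1.24212637e-02, -1.69807822e-05]), 'tcp_pos': array([0.25525657, 0.62487282, 0.22662032]), 'eef_rot': array([-1.79993406e+02,  2.34756433e-03, -2.22205129e+01]), 'contact_force': array([ 0.24520059, -0.42392012, -0.19658271]), 'moment': array([ 0.01327633, -0.00552149,  0.02915639]), 'gripper_force': 0.0, 'gripper_width': 0.08762104763087705}
-0.0188
scene (array([ 1.12549055, -0.62467652,  0.8686161 ]), array([-0.51781865,  0.57249515, -0.63569895]))
top (array([0.37247956, 0.06575763, 1.64992479]), array([ 0.06848801,  0.02315211, -0.99738326]))
```

View pics/scene0.png

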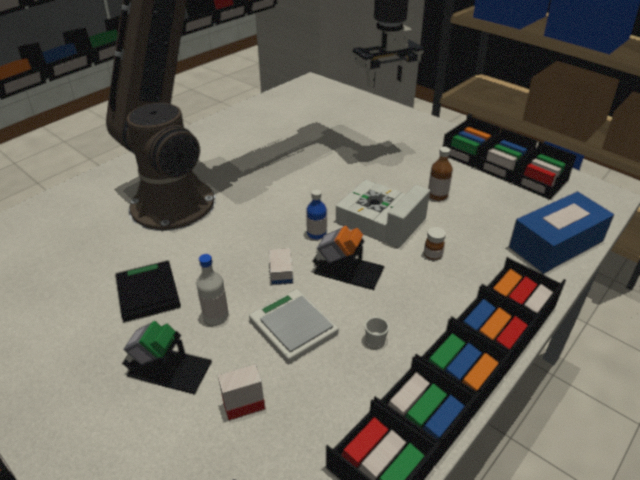

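View pics/top0.png

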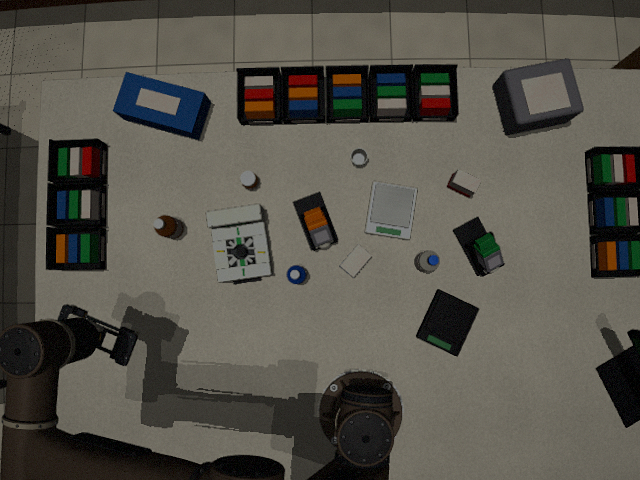

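The green canister reclines at scene (150,340) / top (487,250). The white scale is at scene (293,322) / top (392,205), and the dispenser at scene (380,205) / top (240,250) with its console at the top edge. The black scale at top (447,322) and the orange canister at top (317,225) are the look-alikes. Next I'll fit poses to the outlines.

```bash
cat >> h.py <<'E'
from scipy.optimize import minimize
def box(x0,x1,y0,y1,z0,z1): return np.array([[x,y,z] for x in(x0,x1) for y in(y0,y1) for z in(z0,z1)])/1000
def sil(c,parts,S=4):
    m=np.zeros((480*S,640*S),np.uint8)
    for P in parts:
        q=(proj(c,P)+.5)*S
        cv2.fillConvexPoly(m,cv2.convexHull(np.round(q).astype(np.int32)),1)
    return cv2.resize(m.astype(np.float32),(640,480),interpolation=cv2.INTER_AREA)
def fit(C,M,model,x0,sig=2):
    tg={n:cv2.GaussianBlur(M[n].astype(np.float32),(0,0),sig) for n in M}
    def cost(p): return sum(((cv2.GaussianBlur(sil(C[n],model(p)),(0,0),sig)-tg[n])**2).sum() for n in M)
    x0=np.array(x0,float);best=None
    s=np.vstack([x0]+[x0+np.eye(3)[i]*d for i,d in enumerate((.015,.015,.2))])
    for k in range(2):
        o=minimize(cost,x0,method='Nelder-Mead',options=dict(initial_simplex=s,xatol=1e-4,fatol=.01,maxiter=150))
        x0=o.x;s=np.vstack([x0]+[x0+np.eye(3)[i]*d for i,d in enumerate((-.006,.006,-.08))])
    return o.x,o.fun,{n:(M[n].sum(),sil(C[n],model(o.x)).sum()) for n in M}
def place(parts,p,z=0):
    Rz=R.from_euler('z',p[2]).as_matrix();return [P@Rz.T+[p[0],p[1],z] for P in parts]
DISP=[box(-75,120,-75,75,0,54),box(75,120,-75,75,0,95)]
SC=[box(-75,75,-65,65,0,28)]
CAN=[box(-27,27,-27,27,20,90),box(-23,23,-12,12,90,115)]
def canrot(yaw):
    z=np.array([np.cos(np.radians(40)),0,np.sin(np.radians(40))]);x=np.array([0,-1,0.]);y=np.cross(z,x)
    return R.from_euler('z',yaw).as_matrix()@np.c_[x,y,z]
def canm(p): # p: cradle-style yaw, canister origin xy
    Q=canrot(p[2]);return [P@Q.T+[p[0],p[1],.035] for P in CAN]
def pick(l,n,px): # outline whose centre is nearest px (col,row)
    L=outline_of(l,n);L=[d for d in L if np.hypot((d['box'][0]+d['box'][2])/2-px[0],(d['box'][1]+d['box'][3])/2-px[1])<30]
    return L[0] if L else None
E
cat > m.py <<'E'
from h import *
C={n:viewer.capture(n) for n in('scene','top')}
for l,model,x0,px in [('green_canister',canm,[.394,-.378,.4],dict(scene=(150,340),top=(487,250))),
 ('scale',lambda p:place(SC,p),[.57,-.095,0],dict(scene=(293,322),top=(392,208))),
 ('dispenser',lambda p:place(DISP,p),[.457,.325,.17],dict(scene=(380,208),top=(238,245)))]:
    M={}
    for n in C:
        d=pick(l,n,px[n])
        if d: M[n]=d['mask']; print(l,n,d['score'],np.round(d['box']))
    for off in ([0,np.pi/2] if l=='scale' else [0]):
        for k in [list(M)]+([[n] for n in M] if len(M)>1 else []):
            x=np.array(x0)+[0,0,off]
            o=fit({n:C[n] for n in k},{n:M[n] for n in k},model,x);print(k,np.round(o[0],4),np.degrees(o[0][2]).round(1),round(o[1]),o[2])
E
python3 m.py
python3 - <<'E'
import cv2,numpy as np
im=cv2.imread('pics/scene0.png')
a=cv2.resize(im[310:395,115:215],None,fx=4,fy=4,interpolation=3);b=cv2.resize(im[170:255,330:430],None,fx=4,fy=4,interpolation=3)
cv2.imwrite('pics/crop.png',np.hstack([a,b]))
E
```

```text
green_canister scene 0.98 [124. 322. 172. 361.]
green_canister top 0.7 [475. 235. 504. 272.]
['scene', 'top'] [ 0.3958 -0.3731  0.386 ] 22.1 56 {'scene': (np.int64(1409), np.float32(1521.0)), 'top': (np.int64(809), np.float32(828.6875))}
['scene'] [ 0.3959 -0.3716  0.3588] 20.6 45 {'scene': (np.int64(1409), np.float32(1500.8125))}
['top'] [ 0.3952 -0.3774  0.472 ] 27.0 4 {'top': (np.int64(809), np.float32(820.625))}
scale scene 0.8 [245. 291. 343. 361.]
scale top 0.7 [368. 182. 417. 244.]
['scene', 'top'] [ 0.5692 -0.0982 -0.1734] -9.9 140 {'scene': (np.int64(3703), np.float32(4115.75)), 'top': (np.int64(2500), np.float32(2537.25))}
['scene'] [ 0.5717 -0.0977 -0.1936] -11.1 114 {'scene': (np.int64(3703), np.float32(4117.0625))}
['top'] [ 0.5662 -0.0979 -0.1786] -10.2 7 {'top': (np.int64(2500), np.float32(2521.9375))}
['scene', 'top'] [ 0.5699 -0.0981  1.3179] 75.5 697 {'scene': (np.int64(3703), np.float32(4125.875)), 'top': (np.int64(2500), np.float32(2529.875))}
['scene'] [ 0.5734 -0.0969  1.3369] 76.6 424 {'scene': (np.int64(3703), np.float32(4158.125))}
['top'] [ 0.5675 -0.0972  1.3775] 78.9 241 {'top': (np.int64(2500), np.float32(2530.625))}
dispenser scene 0.7 [332. 181. 429. 248.]
dispenser top 0.97 [203. 203. 274. 286.]
['scene', 'top'] [0.456  0.3249 0.1173] 6.7 80 {'scene': (np.int64(4232), np.float32(4333.0)), 'top': (np.int64(4178), np.float32(4153.9375))}
['scene'] [0.4578 0.3258 0.1154] 6.6 11 {'scene': (np.int64(4232), np.float32(4324.3125))}
['top'] [0.4535 0.3234 0.1316] 7.5 41 {'top': (np.int64(4178), np.float32(4153.0625))}
```

View pics/crop.png

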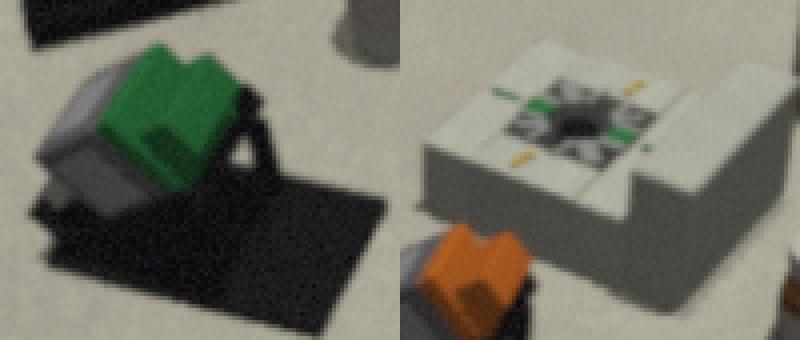

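Crops confirm the poses: the canister has its green bar uppermost and free at the sides, and the dispenser's yellow marks are roughly along ±y, green along ±x. I'll grip the bar along its axis, closing across its 46 mm.

```bash
cat >> h.py <<'E'
FOOT=np.array([.395,-.3765,.035]);YAW=np.radians(25.5)
def down(azx): # tool down, tool x azimuth deg
    return R.from_euler('z',azx,degrees=True).as_matrix()@np.diag([1,-1,-1.])
def tilted(yaw=YAW):
    Q=canrot(yaw);z=-Q[:,2];y=-Q[:,0];return np.c_[np.cross(y,z),y,z]
def go(pos,Rt,start=None):
    s=r.get_state()
    p0,R0=start if start else (s['tcp_pos'],R.from_euler('xyz',s['eef_rot'],degrees=True).as_matrix())
    d=R0.T@(np.array(pos)-p0)*100;w=R.from_matrix(R0.T@Rt).as_rotvec()
    print('shift',d.round(2).tolist(),'turn',w.round(3).tolist(),'rows',round(max(np.linalg.norm(d)/6.25,np.degrees(np.linalg.norm(w))/10.7),1))
    return np.array(pos),Rt
E
python3 - <<'E'
from h import *
a=go([.50,-.28,.33],down(-154.5))
zc=canrot(YAW)[:,2]
b=go(FOOT+.20*zc,tilted(),a)
print(b)
E
```

```text
shift [56.87, 74.51, -10.34] turn [0.0, -0.0, 2.309] rows 15.1
shift [-1.69, -4.19, 16.64] turn [0.0, 0.873, -0.0] rows 4.7
(array([ 0.53328409, -0.31054187,  0.16355752]), array([[-0.58017064, -0.4305111 , -0.69142044],
       [-0.2767272 ,  0.90258528, -0.32979063],
       [ 0.76604444, -0.        , -0.64278761]]))
```

Request:
move_arm(targets=[[[56.9,74.5,-10.3],[0,0,2.31]],[[56.9,74.5,-10.3],[0,0,2.31]],[[56.9,74.5,-10.3],[0,0,2.31]],[[56.9,74.5,-10.3],[0,0,2.31]],[[56.9,74.5,-10.3],[0,0,2.31]]], jaw=8.7)

```text
time_s: 2.02
tcp_pos: [0.3367, 0.3231, 0.2612]
eef_rot: [-180.0, 0.0, -76.3]
contact_force: [2.1, 0.2, -0.3]
gripper_width: 0.0872
gripper_force: 0.0
```

```bash
python3 -c "
from h import *
go([.50,-.28,.33],down(-154.5));print(r.get_state()['joints'])"
```

```text
shift [62.46, -1.55, -6.92] turn [-0.0, 0.001, 1.366] rows 10.1
[ 6.80992524e+01 -9.20678037e-01 -2.12595353e+01  1.09949936e-02
 -6.96150486e+01 -5.43642709e+01]
```

Request:
move_arm(targets=[[[62.5,-1.5,-6.9],[0,0,1.366]],[[62.5,-1.5,-6.9],[0,0,1.366]],[[62.5,-1.5,-6.9],[0,0,1.366]],[[62.5,-1.5,-6.9],[0,0,1.366]],[[62.5,-1.5,-6.9],[0,0,1.366]]])

```text
time_s: 2.65
tcp_pos: [0.4193, 0.0237, 0.2959]
eef_rot: [-180.0, 0.1, -130.0]
contact_force: [0.6, 0.9, -1.1]
gripper_width: 0.0873
gripper_force: 0.0
```

```bash
python3 -c "
from h import *
a=go([.50,-.28,.33],down(-154.5));print(r.get_state()['joints'])
go(FOOT+.20*canrot(YAW)[:,2]+[0,0,.05],tilted())
"
```

```text
shift [18.08, -25.7, -3.43] turn [-0.0, 0.002, 0.428] rows 5.1
[ 3.04194371e+01 -7.11135453e+00 -2.23530896e+01  6.42014384e-03
 -7.46491758e+01 -7.03856013e+01]
shift [18.31, -30.2, 8.22] turn [-0.187, 0.861, 0.4] rows 5.8
```

Request:
move_arm(targets=[[[18.1,-25.7,-3.4],[0,0,0.428]],[[18.1,-25.7,-3.4],[0,0,0.428]],[[18.1,-25.7,-3.4],[0,0,0.428]],[[18.1,-25.7,-3.4],[0,0,0.428]],[[18.1,-25.7,-3.4],[0,0,0.428]]])

```text
time_s: 3.28
tcp_pos: [0.5008, -0.2765, 0.3291]
eef_rot: [-180.0, 0.0, -154.2]
contact_force: [1.8, 1.2, 0.6]
gripper_width: 0.0868
gripper_force: 0.0
```

Request:
move_arm(targets=[[[-1.7,-4.2,14],[0,0.873,0]],[[-1.7,-4.2,14],[0,0.873,0]],[[-1.7,-4.2,14],[0,0.873,0]],[[-1.7,-4.2,14],[0,0.873,0]],[[-1.7,-4.2,14],[0,0.873,0]]])

```text
time_s: 3.9
tcp_pos: [0.5348, -0.3041, 0.1869]
eef_rot: [179.9, -50.5, -154.0]
contact_force: [0.5, 0.8, -0.1]
gripper_width: 0.0872
gripper_force: 0.0
```

```bash
python3 -c "
from h import *
z=canrot(YAW)[:,2]
a=go(FOOT+.16*z,tilted());go(FOOT+.094*z,tilted(),a);print(r.get_state()['joints'])
cv2.imwrite('pics/pre.png',cv2.resize(viewer.capture('scene')['image'][180:420,60:380],None,fx=2.5,fy=2.5))
"
```

```text
shift [-1.57, -0.49, 5.8] turn [-0.005, -0.008, 0.005] rows 1.0
shift [-0.0, -0.0, 6.6] turn [0.0, 0.0, 0.0] rows 1.1
[  0.2527711   40.26487252   2.83444373  19.74762864 -99.51628232
 -69.57774225]
```

View pics/pre.png

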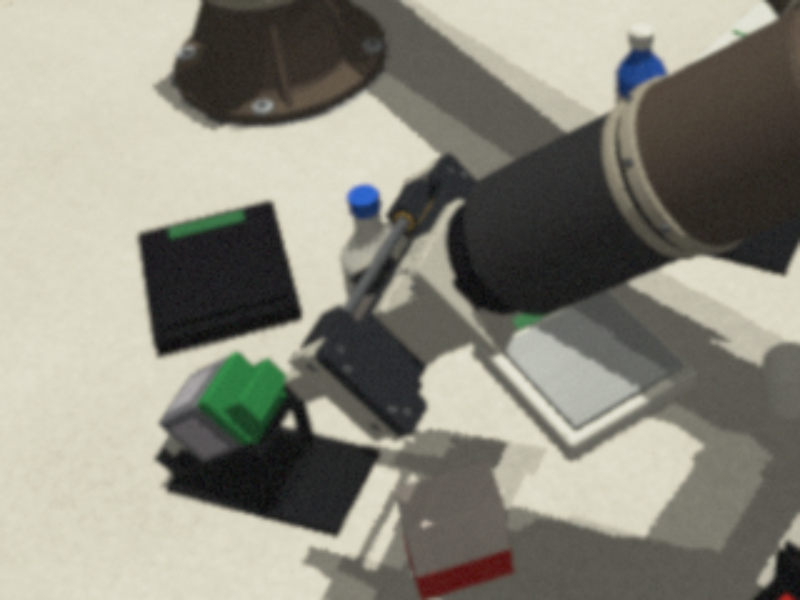

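The gripper is lined up above the green bar (scene crop about (250,400)), with the white bottle at (365,240) and the red carton at (455,510) nearby. I'll check the clearance of the gripper body to these.

```bash
python3 -c "
from h import *
C={n:viewer.capture(n) for n in('scene','top')}
T=tilted();z=-T[:,2];tcp=FOOT+.094*z
for l in('white_bottle','red_carton'):
  for n in C:
    for d in pinpoint(l,n)[:2]:
      p=atz(C[n],d['location'],0);print(l,n,round(d['score'],2),d['location'],p.round(3))
      for b in (0,.066):
        for h in (.0,.04,.09,.13,.17): print('   ',b,h,((T.T@(p+[0,0,h]-tcp)+[0,0,b])*1000).round())
" ; python3 -c "
import sys;sys.path.insert(0,'.')
"
```

```text
white_bottle scene 0.72 [314.1, 215.5] [ 0.418 -0.184  0.   ]
    0 0.0 [-93. 164.  37.]
    0 0.04 [-63. 164.  12.]
    0 0.09 [-24. 164. -21.]
    0 0.13 [  6. 164. -46.]
    0 0.17 [ 37. 164. -72.]
    0.066 0.0 [-93. 164. 103.]
    0.066 0.04 [-63. 164.  78.]
    0.066 0.09 [-24. 164.  45.]
    0.066 0.13 [  6. 164.  20.]
    0.066 0.17 [ 37. 164.  -6.]
white_bottle top 0.7 [260.3, 423.9] [ 0.422 -0.19   0.   ]
    0 0.0 [-94. 156.  36.]
    0 0.04 [-63. 156.  11.]
    0 0.09 [-25. 156. -22.]
    0 0.13 [  6. 156. -47.]
    0 0.17 [ 36. 156. -73.]
    0.066 0.0 [-94. 156. 102.]
    0.066 0.04 [-63. 156.  77.]
    0.066 0.09 [-25. 156.  44.]
    0.066 0.13 [  6. 156.  19.]
    0.066 0.17 [ 36. 156.  -7.]
white_bottle top 0.64 [180.3, 254.6] [0.662 0.289 0.   ]
    0 0.0 [-366.  486. -287.]
    0 0.04 [-335.  486. -313.]
    0 0.09 [-297.  486. -345.]
    0 0.13 [-266.  486. -371.]
    0 0.17 [-236.  486. -397.]
    0.066 0.0 [-366.  486. -221.]
    0.066 0.04 [-335.  486. -247.]
    0.066 0.09 [-297.  486. -279.]
    0.066 0.13 [-266.  486. -305.]
    0.066 0.17 [-236.  486. -331.]
red_carton scene 0.97 [408.5, 243.0] [ 0.64  -0.304  0.   ]
    0 0.0 [-189.  -40.  -77.]
    0 0.04 [-159.  -40. -103.]
    0 0.09 [-120.  -40. -135.]
    0 0.13 [ -90.  -40. -161.]
    0 0.17 [ -59.  -40. -186.]
    0.066 0.0 [-189.  -40.  -11.]
    0.066 0.04 [-159.  -40.  -37.]
    0.066 0.09 [-120.  -40.  -69.]
    0.066 0.13 [-90. -40. -95.]
    0.066 0.17 [ -59.  -40. -120.]
red_carton top 0.63 [185.0, 460.2] [ 0.637 -0.303  0.   ]
    0 0.0 [-188.  -37.  -75.]
    0 0.04 [-157.  -37. -101.]
    0 0.09 [-119.  -37. -133.]
    0 0.13 [ -88.  -37. -159.]
    0 0.17 [ -57.  -37. -184.]
    0.066 0.0 [-188.  -37.   -9.]
    0.066 0.04 [-157.  -37.  -35.]
    0.066 0.09 [-119.  -37.  -67.]
    0.066 0.13 [-88. -37. -93.]
    0.066 0.17 [ -57.  -37. -118.]
```

Clearances are fine (over 30 mm).

Request:
move_arm(targets=[[[-1.6,-0.5,5.8],[-0.005,-0.008,0.005]],[[-1.6,-0.5,5.8],[-0.005,-0.008,0.005]],[[-1.6,-0.5,9.0],[-0.005,-0.008,0.005]],[[-1.6,-0.5,11.0],[-0.005,-0.008,0.005]],[[-1.6,-0.5,12.4],[-0.005,-0.008,0.005]]])

```text
time_s: 4.88
tcp_pos: [0.46, -0.3466, 0.0978]
eef_rot: [-179.8, -49.4, -154.7]
contact_force: [0.5, -0.5, 0.4]
gripper_width: 0.0869
gripper_force: 0.0
```

```bash
python3 -c "
from h import *
z=canrot(YAW)[:,2]
go(FOOT+.094*z,tilted())
c=viewer.capture('scene')
cv2.imwrite('pics/pre2.png',cv2.resize(c['image'][290:410,90:250],None,fx=5,fy=5,interpolation=2))
"
```

```text
shift [-0.21, 0.1, 0.12] turn [0.0, 0.01, -0.003] rows 0.1
```

View pics/pre2.png

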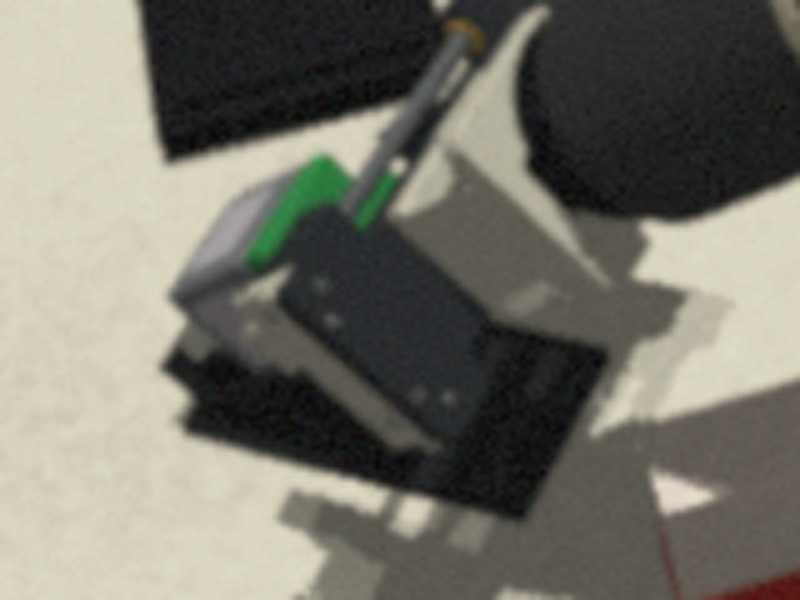

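The fingers straddle the green bar at crop (330,200), with the tips just above the body's shoulder. I'll close gently and then lift.

Request:
move_arm(targets=[[[-0.2,0.1,0.1],[0,0.01,-0.003]],[[-0.2,0.1,0.1],[0,0.01,-0.003]],[[-0.2,0.1,0.1],[0,0.01,-0.003]],[[-0.2,0.1,0.1],[0,0.01,-0.003]],[[-0.2,0.1,0.1],[0,0.01,-0.003]]], jaw=3.5, squeeze=15)

```text
time_s: 5.55
tcp_pos: [0.4604, -0.3449, 0.0945]
eef_rot: [179.9, -50.1, -154.3]
contact_force: [0.7, -0.3, 0.1]
gripper_width: 0.0461
gripper_force: 14.9
```

Request:
move_arm(targets=[[[0,0,0],[0,0,0]],[[0,0,0],[0,0,0]]], squeeze=40)

```text
time_s: 5.8
tcp_pos: [0.4604, -0.3449, 0.0945]
eef_rot: [179.9, -50.1, -154.3]
contact_force: [1.0, 0.6, 1.1]
gripper_width: 0.0467
gripper_force: 39.8
```

Request:
move_arm(targets=[[[1.5,0,-1.3],[0,0,0]],[[4.6,0,-3.9],[0,0,0]],[[7.7,0,-6.4],[0,0,0]],[[11.5,0,-9.6],[0,0,0]],[[11.5,0,-9.6],[0,0,0]]])

```text
time_s: 6.42
tcp_pos: [0.4615, -0.3455, 0.2489]
eef_rot: [-179.7, -49.7, -154.7]
contact_force: [0.5, -0.1, -2.5]
gripper_width: 0.0456
gripper_force: 39.8
```

```bash
python3 -c "
from h import *
c=viewer.capture('scene');viewer.capture('top')
print(r.get_state()['contact_force'],r.get_state()['joints'])
cv2.imwrite('pics/lift.png',cv2.resize(c['image'][230:410,60:300],None,fx=3.3,fy=3.3,interpolation=2))
a=go([.50,-.22,.36],down(-154.5))
b=go([.58,-.098,.30],down(-110),a)
b=go([.58,-.098,.03+.096],down(-110),b)
"
```

```text
[-0.02796375 -0.02505504 -2.39976818] [ -3.35118275  32.0556532   -4.79431267  21.92420158 -98.72882097
 -66.94744334]
shift [3.03, 9.57, -14.27] turn [0.001, -0.873, 0.001] rows 4.7
shift [-12.47, 7.57, 6.0] turn [0.0, 0.0, -0.777] rows 4.2
shift [0.0, 0.0, 17.4] turn [0.0, 0.0, 0.0] rows 2.8
```

View pics/lift.png

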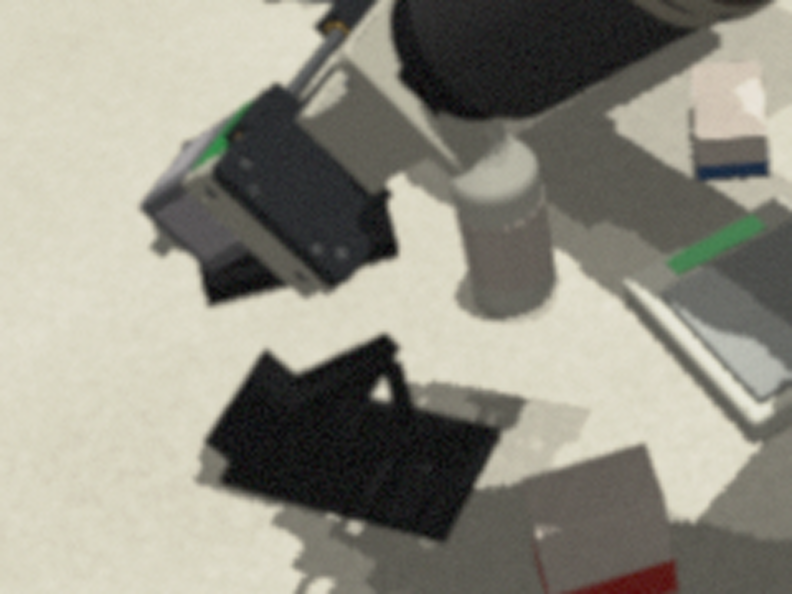

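The canister is out and held in line with the gripper, the cradle is empty, and the bottle still stands. Turning upright and going to the scale.

Request:
move_arm(targets=[[[3,9.6,-14.3],[0,-0.873,0]],[[3,9.6,-14.3],[0,-0.873,0]],[[3,9.6,-14.3],[0,-0.873,0]],[[3,9.6,-14.3],[0,-0.873,0]],[[3,9.6,-14.3],[0,-0.873,0]]])

```text
time_s: 7.15
tcp_pos: [0.4999, -0.2191, 0.3599]
eef_rot: [179.9, 0.2, -154.4]
contact_force: [-1.5, -0.5, -2.1]
gripper_width: 0.0456
gripper_force: 39.8
```

Request:
move_arm(targets=[[[-12.5,7.6,6],[0,0,-0.777]],[[-12.5,7.6,6],[0,0,-0.777]],[[-12.5,7.6,6],[0,0,-0.777]],[[-12.5,7.6,6],[0,0,-0.777]],[[-12.5,7.6,6],[0,0,-0.777]]])

```text
time_s: 7.78
tcp_pos: [0.5797, -0.0968, 0.2972]
eef_rot: [179.6, -0.1, -109.9]
contact_force: [0.2, 0.3, -1.7]
gripper_width: 0.0458
gripper_force: 39.9
```

```bash
python3 -c "
from h import *
b=go([.58,-.098,.14],down(-110));print(r.get_state()['contact_force'])
c=viewer.capture('scene')
cv2.imwrite('pics/hov.png',cv2.resize(c['image'][200:380,180:420],None,fx=3.3,fy=3.3,interpolation=2))
"
```

```text
shift [0.07, -0.17, 15.72] turn [0.006, -0.002, 0.002] rows 2.5
[ 0.16616062  0.27512544 -1.73260734]
```

View pics/hov.png

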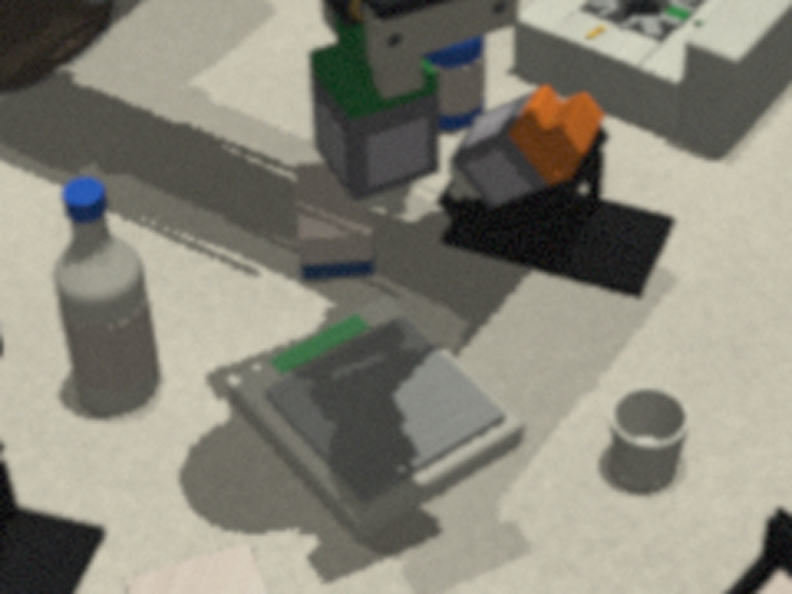

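The canister hangs upright at crop (375,120), above the pan at (390,410). Lowering it.

Request:
move_arm(targets=[[[0.1,-0.1,6],[0,0,0]],[[0.1,-0.1,11],[0,0,0]],[[0.1,-0.1,15],[0,0,0]],[[0.1,-0.1,16],[0,0,0]],[[0.1,-0.1,16],[0,0,0]]])

```text
time_s: 8.45
tcp_pos: [0.5809, -0.0988, 0.1395]
eef_rot: [179.8, -0.0, -110.0]
contact_force: [-0.1, 0.0, -1.7]
gripper_width: 0.0458
gripper_force: 39.9
```

Request:
move_arm(targets=[[[0,0,0.4],[0,0,0]],[[0,0,0.7],[0,0,0]],[[0,0,0.9],[0,0,0]],[[0,0,1.0],[0,0,0]],[[0,0,1.1],[0,0,0]]])

```text
time_s: 9.07
tcp_pos: [0.5808, -0.0983, 0.1281]
eef_rot: [179.9, -0.0, -109.9]
contact_force: [-0.6, -0.1, -3.3]
gripper_width: 0.0457
gripper_force: 39.9
```

Request:
move_arm(targets=[[[0,0,0.1],[0,0,0]],[[0,0,0.15],[0,0,0]],[[0,0,0.2],[0,0,0]],[[0,0,0.25],[0,0,0]],[[0,0,0.25],[0,0,0]]])

```text
time_s: 9.7
tcp_pos: [0.5806, -0.0984, 0.1255]
eef_rot: [179.8, -0.0, -109.9]
contact_force: [0.4, -0.1, -2.1]
gripper_width: 0.0458
gripper_force: 39.9
```

Request:
move_arm(targets=[[[0,0,0.05],[0,0,0]],[[0,0,0.1],[0,0,0]],[[0,0,0.1],[0,0,0]]])

```text
time_s: 10.07
tcp_pos: [0.5806, -0.0983, 0.1245]
eef_rot: [179.8, -0.0, -109.9]
contact_force: [0.4, -0.4, -2.5]
gripper_width: 0.046
gripper_force: 39.9
```

Request:
move_arm(targets=[[[0,0,0.05],[0,0,0]],[[0,0,0.1],[0,0,0]],[[0,0,0.1],[0,0,0]]])

```text
time_s: 10.45
tcp_pos: [0.5806, -0.0983, 0.1235]
eef_rot: [179.8, -0.0, -109.9]
contact_force: [0.4, -0.8, -2.6]
gripper_width: 0.0459
gripper_force: 39.9
```

Request:
move_arm(targets=[[[0,0,0.05],[0,0,0]],[[0,0,0.1],[0,0,0]],[[0,0,0.1],[0,0,0]]])

```text
time_s: 10.82
tcp_pos: [0.5806, -0.0983, 0.1224]
eef_rot: [179.8, -0.0, -109.9]
contact_force: [-0.5, -0.1, -2.3]
gripper_width: 0.0461
gripper_force: 39.9
```

Request:
move_arm(targets=[[[0,0,0.05],[0,0,0]],[[0,0,0.1],[0,0,0]],[[0,0,0.1],[0,0,0]]])

```text
time_s: 11.2
tcp_pos: [0.5808, -0.0984, 0.1221]
eef_rot: [179.9, -0.0, -109.9]
contact_force: [-1.4, -0.0, 5.0]
gripper_width: 0.0458
gripper_force: 39.8
```

Request:
move_arm(targets=[[[0,0,0.05],[0,0,0]],[[0,0,0.1],[0,0,0]],[[0,0,0.1],[0,0,0]]])

```text
time_s: 11.58
tcp_pos: [0.581, -0.0984, 0.122]
eef_rot: [179.9, -0.0, -109.9]
contact_force: [-3.6, 1.2, 11.6]
gripper_width: 0.0457
gripper_force: 39.8
```

Request:
move_arm(targets=[[[0,0,-0.15],[0,0,0]],[[0,0,-0.15],[0,0,0]]])

```text
time_s: 11.82
tcp_pos: [0.5808, -0.0983, 0.1221]
eef_rot: [179.9, -0.0, -109.9]
contact_force: [-0.2, -0.4, 2.2]
gripper_width: 0.046
gripper_force: 39.9
```

Request:
move_arm(targets=[[[0,0,0],[0,0,0]],[[0,0,0],[0,0,0]],[[0,0,-0.3],[0,0,0]],[[0,0,-0.6],[0,0,0]],[[0,0,-0.6],[0,0,0]]], jaw=7.5)

```text
time_s: 12.45
tcp_pos: [0.5809, -0.0983, 0.1284]
eef_rot: [179.9, 0.0, -109.9]
contact_force: [0.5, -0.4, -0.0]
gripper_width: 0.0746
gripper_force: 0.0
```

Request:
move_arm(targets=[[[0,0,0],[0,0,0]],[[0,0,0],[0,0,0]],[[0,0,0],[0,0,0]],[[0,0,0],[0,0,0]],[[0,0,0],[0,0,0]]])

```text
time_s: 13.08
tcp_pos: [0.5807, -0.0984, 0.128]
eef_rot: [179.9, -0.0, -109.9]
contact_force: [-0.3, -0.3, -0.3]
gripper_width: 0.0749
gripper_force: 0.0
```

```bash
python3 -c "
from h import *
C={n:viewer.capture(n) for n in('scene','top')}
print(r.get_state()['contact_force'])
cv2.imwrite('pics/pan.png',np.hstack([cv2.resize(C['scene']['image'][230:370,220:360],None,fx=2.8,fy=2.8,interpolation=2),cv2.resize(C['top']['image'][150:290,330:470],None,fx=2.8,fy=2.8,interpolation=2)]))
for n in C: print([(d['location'],round(d['score'],2),atz(C[n],d['location'],.056)) for d in pinpoint('socket',n)[:1]])
"
```

```text
[-0.3444827  -0.21759208  0.22073255]
[([201.9, 376.3], 0.82, array([0.46865957, 0.32020139, 0.056     ]))]
[([252.0, 242.8], 0.66, array([0.45285431, 0.31614046, 0.056     ]))]
```

View pics/pan.png

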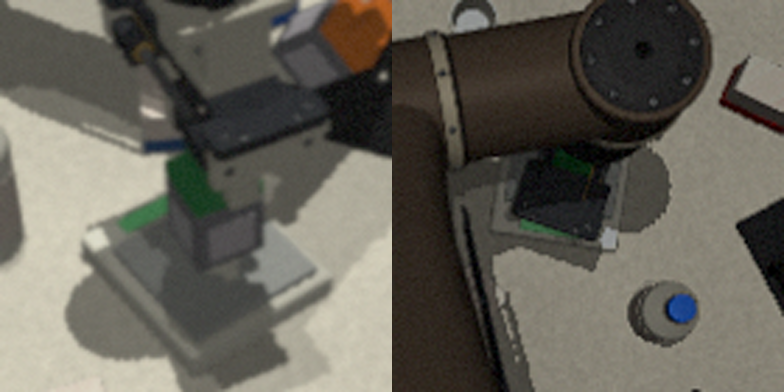

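The canister stands upright on the pan (left crop, (215,220)) with the fingers clear of it. I'll turn the gripper 90° and regrip across the bar's 24 mm, which centres the canister in both directions.

Request:
move_arm(targets=[[[0,0,0],[0,0,-0.17]],[[0,0,0],[0,0,-0.34]],[[0,0,0],[0,0,-0.51]],[[0,0,0],[0,0,-0.68]],[[0,0,0],[0,0,-0.85]]], jaw=8.4)

```text
time_s: 13.9
tcp_pos: [0.5806, -0.0983, 0.128]
eef_rot: [179.9, 0.1, -60.9]
contact_force: [0.4, -0.2, 0.3]
gripper_width: 0.0841
gripper_force: 0.0
```

Request:
move_arm(targets=[[[0,0,0],[0,0,-0.18]],[[0,0,0],[0,0,-0.36]],[[0,0,0],[0,0,-0.54]],[[0,0,0.2],[0,0,-0.721]],[[0,0,0.4],[0,0,-0.721]]])

```text
time_s: 14.52
tcp_pos: [0.5807, -0.0983, 0.124]
eef_rot: [180.0, 0.1, -20.0]
contact_force: [0.7, 0.0, 0.7]
gripper_width: 0.0839
gripper_force: 0.0
```

Request:
move_arm(targets=[[[0,0,0.05],[0,0,0]],[[0,0,0.05],[0,0,0]],[[0,0,0.05],[0,0,0]],[[0,0,0.05],[0,0,0]],[[0,0,0.05],[0,0,0]]], jaw=1, squeeze=12)

```text
time_s: 15.15
tcp_pos: [0.5807, -0.0983, 0.1235]
eef_rot: [180.0, 0.1, -20.0]
contact_force: [-0.1, -0.8, -0.6]
gripper_width: 0.0399
gripper_force: 0.0
```

Request:
move_arm(targets=[[[0,0,0],[0,0,0]],[[0,0,0],[0,0,0]],[[0,0,0],[0,0,0]]])

```text
time_s: 15.52
tcp_pos: [0.5807, -0.0983, 0.1235]
eef_rot: [180.0, 0.1, -19.9]
contact_force: [-0.2, 0.9, -1.0]
gripper_width: 0.0238
gripper_force: 12.0
```

Request:
move_arm(targets=[[[0,0,0],[0,0,0]],[[0,0,-2],[0,0,0]],[[0,0,-8],[0,0,0]],[[0,0,-14],[0,0,0]],[[0,0,-20],[0,0,0]]], squeeze=45)

```text
time_s: 16.15
tcp_pos: [0.5805, -0.0984, 0.325]
eef_rot: [180.0, 0.2, -19.9]
contact_force: [1.4, 0.5, -2.6]
gripper_width: 0.0236
gripper_force: 45.0
```

Run:
```python
from h import *
C={n:viewer.capture(n) for n in('scene','top')}
W={'scene':(345,185,415,225),'top':(212,222,272,282)}
for n in C:
    im=cv2.imread(f'pics/{n}0.png');x0,y0,x1,y1=W[n]
    h=cv2.cvtColor(im,cv2.COLOR_BGR2HSV)
    for nm,lo,hi in(('yel',(15,80,80),(35,255,255)),('grn',(45,60,40),(90,255,255))):
        m=cv2.inRange(h,lo,hi);k=np.zeros_like(m);k[y0:y1,x0:x1]=m[y0:y1,x0:x1]
        N,_,st,ce=cv2.connectedComponentsWithStats(k)
        for i in range(1,N):
            if st[i,4]>2: print(n,nm,st[i,4],ce[i].round(1),atz(C[n],ce[i][::-1],.055).round(4))
c=cv2.imread('pics/top0.png')[212:292,195:285];d=cv2.imread('pics/scene0.png')[175:235,335:425]
cv2.imwrite('pics/sock.png',np.vstack([cv2.resize(c,None,fx=4.2,fy=4.2,interpolation=2),cv2.resize(d,None,fx=4.2,fy=4.2,interpolation=2)][:1]))
print(r.get_state()['joints'],r.get_state()['tcp_pos'])
```

```text
scene yel 8 [388.4 191.1] [0.4618 0.3826 0.055 ]
scene yel 9 [360.2 209.1] [0.4565 0.2686 0.055 ]
scene grn 21 [364.8 196.4] [0.4299 0.321  0.055 ]
scene grn 21 [385.  203.3] [0.4887 0.3314 0.055 ]
top yel 14 [220.  250.5] [0.4582 0.3797 0.055 ]
top yel 14 [261.  251.5] [0.4534 0.2659 0.055 ]
top grn 12 [237.5 231. ] [0.5113 0.3306 0.055 ]
top grn 34 [238.3 240.8] [0.4842 0.3285 0.055 ]
top grn 34 [241.9 262.1] [0.4251 0.3189 0.055 ]
top grn 11 [243. 272.] [0.3978 0.3163 0.055 ]
[  9.32630377   9.61308334  -0.70561137   0.08271075 -79.16471025
  60.74503406] [ 0.58379032 -0.09903771  0.33115791]
```

View pics/sock.png

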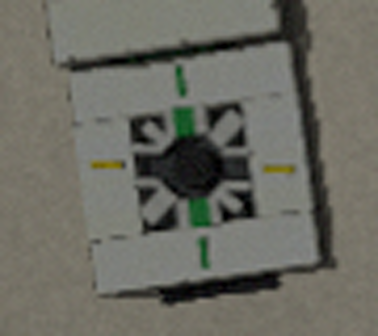

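Clear marks: yellow at crop (108,165) and (280,170), green at (184,120) and (201,212). That puts the socket near (0.457, 0.3246) with a yaw of 7.4°. Moving above it.

```bash
python3 -c "
from h import *
a=go([.457,.3246,.30],down(87.4))"
```

```text
shift [-26.38, -35.5, 3.0] turn [0.006, -0.009, -1.873] rows 10.0
```

Request:
move_arm(targets=[[[-5,-7,0],[0,0,-0.18]],[[-10,-14,0],[0,0,-0.36]],[[-15,-21,0],[0,0,-0.55]],[[-20,-28,1],[0,0,-0.73]],[[-25,-34.5,2],[0,0,-0.91]]])

```text
time_s: 16.88
tcp_pos: [0.4951, 0.2036, 0.3138]
eef_rot: [-179.9, 0.1, 32.5]
contact_force: [1.6, 0.9, -2.5]
gripper_width: 0.0236
gripper_force: 45.0
```

```bash
python3 -c "
from h import *
a=go([.457,.3246,.26],down(87.4))"
```

```text
shift [3.31, -12.23, 5.41] turn [-0.003, 0.0, -0.957] rows 5.1
```

Request:
move_arm(targets=[[[0.7,-2.5,1.1],[0,0,-0.186]],[[1.3,-5,2.1],[0,0,-0.372]],[[2,-7.5,3.2],[0,0,-0.558]],[[2.7,-10,4.3],[0,0,-0.744]],[[3.3,-12.2,5.4],[0,0,-0.93]]])

```text
time_s: 17.5
tcp_pos: [0.4582, 0.3234, 0.2593]
eef_rot: [-179.8, 0.0, 85.8]
contact_force: [0.4, 0.1, -1.1]
gripper_width: 0.0236
gripper_force: 45.0
```

Run:
```python
from h import *
C={n:viewer.capture(n) for n in('scene','top')}
s=r.get_state();print(s['tcp_pos'],s['eef_rot'],s['contact_force'])
go([.457,.3246,.185],down(87.4))
t=s['tcp_pos'];yaw=np.radians(s['eef_rot'][2])
PARTS=[box(-27,27,-27,27,20,90),box(-20,20,-20,20,0,20)]
zf=t[2]-.0935
d=pick('green_canister','scene',proj(C['scene'],[t[0],t[1],zf+.06])[0])
print(d['box'],proj(C['scene'],[t[0],t[1],zf+.055]))
# project body and compare edges: fit grey+green body below gripper
M={'scene':d['mask']}
def model(p): return [P@R.from_euler('z',yaw).as_matrix().T+[p[0],p[1],zf] for P in PARTS]
print(fit(C,M,model,[t[0],t[1],0]))
im=C['scene']['image'].copy();x,y=map(int,proj(C['scene'],[t[0],t[1],zf+.05])[0])
S=6;cr=cv2.resize(im[y-45:y+55,x-60:x+60],None,fx=S,fy=S,interpolation=2)
for P in model([t[0],t[1]]):
    q=(proj(C['scene'],P)-[x-60,y-45]+.5)*S-.5
    cv2.polylines(cr,[cv2.convexHull(q.astype(np.int32))],True,(0,0,255),1)
cv2.imwrite('pics/hang.png',cr)
```

```text
[0.45755563 0.32374375 0.25811057] [-1.79708294e+02  9.74636729e-02  8.58088397e+01] [-0.76030316  0.50027911 -3.34799665]
shift [0.09, -0.02, 7.31] turn [-0.005, 0.002, -0.028] rows 1.2
[363.6, 119.8, 394.3, 165.9] [[377.598531   144.53708787]]
(array([ 0.45217534,  0.33403922, -0.06038877]), np.float64(69.93893432617188), {'scene': (np.int64(1018), np.float32(1141.0))})
```

View pics/hang.png

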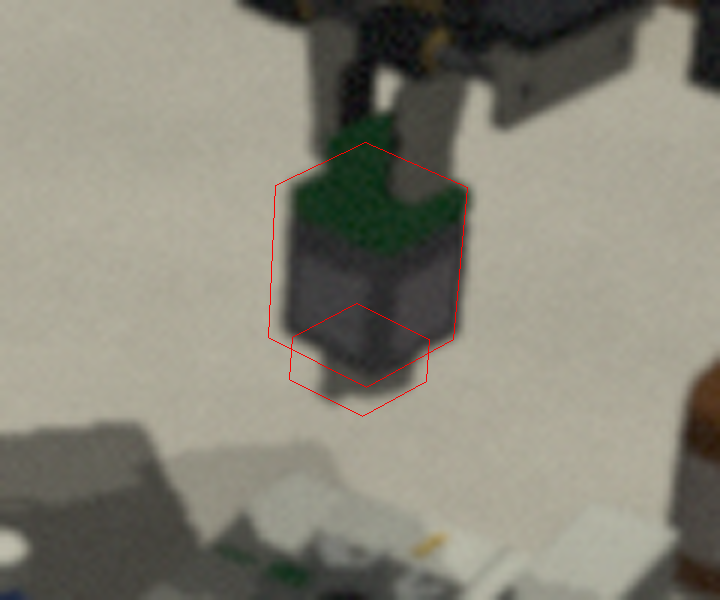

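The overlay on the hanging canister (crop (375,290)) agrees with the prediction to within about 1 px rightward. Applying that as a camera bias gives the socket at (0.457, 0.3243). Descending.

Request:
move_arm(targets=[[[0.1,0,4],[0,0,-0.028]],[[0.1,0,7],[0,0,-0.028]],[[0.1,0,9],[0,0,-0.028]],[[0.1,0,10],[0,0,-0.028]],[[0.1,0,10],[0,0,-0.028]]])

```text
time_s: 18.27
tcp_pos: [0.4589, 0.3233, 0.1603]
eef_rot: [-179.8, 0.0, 87.0]
contact_force: [0.6, -0.2, -2.8]
gripper_width: 0.0237
gripper_force: 45.0
```

```bash
python3 -c "
from h import *
a=go([.457,.3243,.150],down(87.4));print(r.get_state()['contact_force'],r.get_state()['eef_rot'])"
```

```text
shift [0.09, -0.19, 1.03] turn [-0.003, 0.0, -0.007] rows 0.2
[ 0.58709583 -0.20474589 -2.82598551] [-1.79833759e+02  9.59839961e-03  8.70181949e+01]
```

Request:
move_arm(targets=[[[0.1,-0.2,0.4],[-0.003,0,-0.007]],[[0.1,-0.2,0.7],[-0.003,0,-0.007]],[[0.1,-0.2,1.0],[-0.003,0,-0.007]],[[0.1,-0.2,1.1],[-0.003,0,-0.007]],[[0.1,-0.2,1.1],[-0.003,0,-0.007]]])

```text
time_s: 18.9
tcp_pos: [0.4568, 0.3249, 0.1495]
eef_rot: [180.0, -0.0, 87.5]
contact_force: [0.4, 0.3, -2.1]
gripper_width: 0.0236
gripper_force: 45.0
```

Request:
move_arm(targets=[[[0,0,0.1],[0,0,0]],[[0,0,0.2],[0,0,0]],[[0,0,0.3],[0,0,0]],[[0,0,0.3],[0,0,0]]])

```text
time_s: 19.4
tcp_pos: [0.457, 0.3249, 0.1467]
eef_rot: [180.0, -0.0, 87.5]
contact_force: [0.3, -0.0, 0.3]
gripper_width: 0.0237
gripper_force: 45.0
```

Request:
move_arm(targets=[[[0,0,0.1],[0,0,0]],[[0,0,0.2],[0,0,0]],[[0,0,0.2],[0,0,0]]])

```text
time_s: 19.77
tcp_pos: [0.4569, 0.3245, 0.1443]
eef_rot: [180.0, 0.0, 87.5]
contact_force: [2.2, -3.4, -0.1]
gripper_width: 0.0234
gripper_force: 45.0
```

Request:
move_arm(targets=[[[0,0,0.1],[0,0,0]],[[0,0,0.2],[0,0,0]],[[0,0,0.2],[0,0,0]]])

```text
time_s: 20.15
tcp_pos: [0.4569, 0.3247, 0.1424]
eef_rot: [180.0, -0.0, 87.5]
contact_force: [0.7, -4.0, 0.1]
gripper_width: 0.0236
gripper_force: 45.0
```

Request:
move_arm(targets=[[[-0.08,0,0.2],[0,0,0]],[[-0.08,0,0.4],[0,0,0]],[[-0.08,0,0.6],[0,0,0]],[[-0.08,0,0.6],[0,0,0]]])

```text
time_s: 20.65
tcp_pos: [0.457, 0.3244, 0.1371]
eef_rot: [179.9, -0.1, 87.5]
contact_force: [0.7, -3.5, 6.0]
gripper_width: 0.024
gripper_force: 45.0
```

Request:
move_arm(targets=[[[0,0,0.1],[0,0,0]],[[0,0,0.2],[0,0,0]],[[0,0,0.2],[0,0,0]]])

```text
time_s: 21.02
tcp_pos: [0.4571, 0.3244, 0.1355]
eef_rot: [179.9, -0.1, 87.5]
contact_force: [-0.1, -2.9, 8.9]
gripper_width: 0.0234
gripper_force: 45.0
```

Request:
move_arm(targets=[[[0,0,0.05],[0,0,0]],[[0,0,0.1],[0,0,0]],[[0,0,0.1],[0,0,0]]])

```text
time_s: 21.4
tcp_pos: [0.4571, 0.3245, 0.1347]
eef_rot: [179.9, -0.1, 87.5]
contact_force: [-0.5, -4.4, 11.3]
gripper_width: 0.024
gripper_force: 45.0
```

Request:
move_arm(targets=[[[0,0,0],[0,0,0.1]],[[0,0,0],[0,0,0.2]],[[0,0,0],[0,0,0.3]],[[0,0,0],[0,0,0.3]]])

```text
time_s: 21.9
tcp_pos: [0.4568, 0.3244, 0.1342]
eef_rot: [180.0, -0.1, 70.2]
contact_force: [-0.8, -2.7, 8.2]
gripper_width: 0.0236
gripper_force: 45.0
```

```bash
python3 -c "
from h import *
s=r.get_state();print(s['contact_force'],s['moment'],s['joints'])"
```

```text
[-0.75459769 -2.72201582  8.24944201] [-1.66891594  0.10904619 -0.03757173] [ 5.54011718e+01  1.43047320e+01 -2.12492224e+01  1.03600699e-02
 -5.43598093e+01  1.04835808e+02]
```

Turning freely under the lips; I'll continue to the stop.

Request:
move_arm(targets=[[[0,0,0],[0,0,0.15]],[[0,0,0],[0,0,0.3]],[[0,0,0],[0,0,0.45]],[[0,0,0],[0,0,0.6]],[[0,0,0],[0,0,0.7]]])

```text
time_s: 22.52
tcp_pos: [0.4565, 0.3248, 0.1341]
eef_rot: [-179.9, -0.1, 30.0]
contact_force: [-3.2, -0.8, 7.6]
gripper_width: 0.0235
gripper_force: 45.0
```

Request:
move_arm(targets=[[[0,0,0],[0,0,0.12]],[[0,0,0],[0,0,0.24]],[[0,0,0],[0,0,0.34]],[[0,0,0],[0,0,0.38]],[[0,0,0],[0,0,0.38]]])

```text
time_s: 23.15
tcp_pos: [0.4565, 0.3249, 0.1341]
eef_rot: [-179.9, -0.1, 8.4]
contact_force: [-2.9, -1.2, 7.2]
gripper_width: 0.024
gripper_force: 45.0
```

```bash
python3 -c "
from h import *
s=r.get_state();print(s['contact_force'],s['moment'],s['eef_rot'])"
```

```text
[-2.85898476 -1.24201875  7.21080261] [-0.69689475  1.20384291  0.01337937] [-1.79888112e+02 -5.41273950e-02  8.41853300e+00]
```

Request:
move_arm(targets=[[[0,0,0],[0,0,0.015]],[[0,0,0],[0,0,0.03]],[[0,0,0],[0,0,0.03]]])

```text
time_s: 23.52
tcp_pos: [0.4565, 0.3246, 0.1341]
eef_rot: [-179.9, -0.0, 6.7]
contact_force: [-3.0, -3.1, 8.1]
gripper_width: 0.0236
gripper_force: 45.0
```

```bash
python3 -c "
from h import *
s=r.get_state();print(s['contact_force'],s['moment'],s['eef_rot'])"
```

```text
[-3.01074042 -3.09178255  8.07068895] [-1.16260871  1.11823724  0.17955937] [-1.79924906e+02 -4.00935343e-02  6.73521157e+00]
```

Request:
move_arm(targets=[[[0,0,0],[0,0,0.02]],[[0,0,0],[0,0,0.035]],[[0,0,0],[0,0,0.035]]])

```text
time_s: 23.9
tcp_pos: [0.4564, 0.324, 0.1341]
eef_rot: [-180.0, -0.0, 4.7]
contact_force: [-2.7, -3.4, 9.2]
gripper_width: 0.0235
gripper_force: 45.0
```

```bash
python3 -c "
from h import *
s=r.get_state();print(s['contact_force'],s['moment'],s['eef_rot'])"
```

```text
[-2.66686172 -3.40116949  9.23329325] [-1.8157655   1.01228725  0.20013634] [-1.79975918e+02 -1.67523375e-02  4.72887530e+00]
```

At the stop (the yaw moment has appeared). Ease up into the detent, then release.

Request:
move_arm(targets=[[[0,0,-0.1],[0,0,-0.015]],[[0,0,-0.25],[0,0,-0.015]],[[0,0,-0.4],[0,0,-0.015]],[[0,0,-0.5],[0,0,-0.015]],[[0,0,-0.5],[0,0,-0.015]]])

```text
time_s: 24.52
tcp_pos: [0.4565, 0.3241, 0.1384]
eef_rot: [-180.0, -0.0, 5.6]
contact_force: [-1.3, -2.4, 4.8]
gripper_width: 0.024
gripper_force: 45.0
```

```bash
python3 -c "
from h import *
s=r.get_state();print(s['contact_force'],s['moment'],s['eef_rot'])"
```

```text
[-1.29934202 -2.38508153  4.81693124] [-1.34443623  0.88260993  0.03896696] [-1.79974523e+02 -5.15299829e-03  5.56119533e+00]
```

Request:
move_arm(targets=[[[0,0,-0.1],[0,0,0]],[[0,0,-0.15],[0,0,0]],[[0,0,-0.15],[0,0,0]]])

```text
time_s: 24.9
tcp_pos: [0.4562, 0.3239, 0.1387]
eef_rot: [180.0, 0.1, 5.5]
contact_force: [1.7, -0.4, -12.5]
gripper_width: 0.0236
gripper_force: 45.0
```

Request:
move_arm(targets=[[[0,0,0.1],[0,0,0]],[[0,0,0.1],[0,0,0]]])

```text
time_s: 25.15
tcp_pos: [0.4564, 0.3239, 0.1386]
eef_rot: [-180.0, 0.0, 5.6]
contact_force: [-1.1, -1.1, -8.5]
gripper_width: 0.0234
gripper_force: 45.0
```

Request:
move_arm(targets=[[[0,0,0],[0,0,0]],[[0,0,0],[0,0,0]],[[0,0,0],[0,0,0]],[[0,0,0],[0,0,0]],[[0,0,0],[0,0,0]]], jaw=8.0)

```text
time_s: 25.78
tcp_pos: [0.4569, 0.3242, 0.1391]
eef_rot: [-180.0, -0.0, 5.6]
contact_force: [-0.3, 0.2, -0.3]
gripper_width: 0.0682
gripper_force: 0.0
```

The upward tug held (−12.5 N with no rise), so it's locked. Retreating and checking.

Request:
move_arm(targets=[[[0,0,0],[0,0,0]],[[0,0,-5],[0,0,0]],[[0,0,-10],[0,0,0]],[[0,0,-16],[0,0,0]],[[0,0,-20],[0,0,0]]])

```text
time_s: 26.4
tcp_pos: [0.4571, 0.3242, 0.3422]
eef_rot: [-179.9, -0.2, 5.6]
contact_force: [1.1, 0.7, -0.3]
gripper_width: 0.0803
gripper_force: 0.0
```

Request:
move_arm(targets=[[[-5,0,0],[0,0,0]],[[-10,0,0],[0,0,0]],[[-10,-6,0],[0,0,0]],[[-10,-12,0],[0,0,0]],[[-10,-16,0],[0,0,0]]])

```text
time_s: 27.02
tcp_pos: [0.3409, 0.4756, 0.3389]
eef_rot: [-180.0, -0.0, 5.6]
contact_force: [0.5, -0.1, 0.1]
gripper_width: 0.0804
gripper_force: 0.0
```

```bash
python3 -c "
from h import *
C={n:viewer.capture(n) for n in('scene','top')}
print(r.get_state()['time_s'],r.get_state()['qd'].round(1))
c=C['scene']['image'][130:290,280:480];d=C['top']['image'][190:310,170:320]
cv2.imwrite('pics/end.png',np.hstack([cv2.resize(c,(400,320)),cv2.resize(d,(400,320))]))
"
```

```text
27.125 [-1.6 -2.6 -2.7  0.  -0.7  1.3]
```

View pics/end.png

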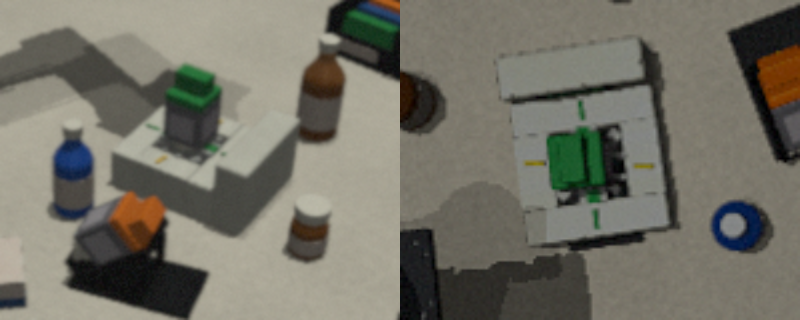

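The canister stands locked with its bar along the green marks (right crop, bar at (595,160)), and everything around it is undisturbed.

```bash
python3 -c "
from plant import r
print(r.close_job())"
```

```text
the job is handed in; nothing more can be done
None
```

The green canister stood released on the white scale for about 2 s and is now locked in the dispenser at the green marks, where a 12 N upward tug did not lift it; nothing else was seen disturbed, and I handed the job in at about 27 s (no verdict was returned).

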